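Sweep a fingertip along the pads of an operating panel

ROBOT

A 6-joint arm with a two-finger parallel gripper is mounted at the origin on a cart in front of the work surface, level with it; the furniture and walls round the work are solid. World frame = base frame: x ahead of the robot, y to its left, z up, the work surface at z = 0. Lengths are in m, angles in rad, forces in N, time in s.
With the tool pointing down it reaches from about 0.35 to 0.775 m from the base axis. Payload 7.3 kg.
Tool frame: the origin (TCP) lies on the centre line of the jaws, within the pads' length; the fingertips stand 19 mm ahead of it and the grasp point (between the pads) is the TCP (bot.tip_extent is the distance from the TCP to the fingertips, in m); z points along the fingers, y is the line along which they close (so a half turn about z gives the same grasp; the last joint's range is limited). The gripper opens to 92 mm and grips with 3 to 60 N. Pads are 19 mm wide; open, the fingers measure 130 mm over their backs; the gripper's body (75 mm by 190 mm) begins 47 mm behind the grasp point.
Start: joints at [1.041, 0.342, 1.524, -0, 1.275, -0.146], TCP at [0.197, 0.487, 0.21] pointing down, gripper open.
Joint ranges: [-2.53, 2.53], [-0.77, 2.02], [0.04, 2.7], [-1, 4.14], [0.28, 2.66], [-3.11, 3.11]. Speed limits (rad/s): [2.57, 2.57, 3.14, 3.14, 3.14, 3.14].

INTERFACE

Orientations are given as a 3x3 rotation matrix whose columns are the frame's x, y, z axes.
In Python, from cell import bot gives the robot as it stands. The module is installed in compiled form; this text tells all that it offers.
- The arm moves only by the shell command python3 -m pendant 'ROWS' [FORCE]. ROWS is JSON, a list of rows, each a list of 7 numbers: the shift along the world's x, y, z in units of 25 mm (1.0 is 25 mm), then the turn, a rotation vector about the world's x, y, z in units of 5 degrees (1.0 is 5 degrees), then the opening in per cent of the stroke, from 0 (shut) to 100 (fully open). A call has 1 to 8 rows; each row is the pose to reach, as a shift and turn from the pose commanded when the call began; what a row does not reach only later rows make up. A row lasts 1/10 s, in which the tool goes at most 50 mm and 8.59 degrees, less where a joint would pass 70% of its speed; a pose out of reach is approached as far as the arm can. A call with a gripper value outside its range is refused whole. The fingers move at their own pace and stop on an object; FORCE is the grip in N (left out, the last holds). Time passes only in rows, so rows that repeat a pose let the fingers close. It gives the time, the measured TCP pose, the force, the opening and the grip force at its end, in the units of the state.
- bot.state(): the state, without advancing time (a new reading comes with each control period).
- bot.camera(name): name is "side" or "top" or "wrist"; returns a dict with "image" (480x640x3 uint8, red, green, blue), "z_map" (480x640 float32, m along the optical axis (not along the pixel's ray), 0 where there is no reading), "camera_matrix" (3x3 intrinsics, pixels), "world_from_camera" (4x4, takes a point from camera to world coordinates); the wrist camera has in their place "mount" (4x4, takes a point from camera to tool coordinates, whose origin is the TCP and whose axes are the flange's). Camera axes: x right, y up, looking along -z (the intrinsics and any distortion apply to the point x, -y, -z); pixel columns grow to the right and rows downward; lengths in m; the calibration is good to about 2 mm. A picture is of the moment at which its call begins: read the wrist's pose just before it.
- bot.job_done(): hands the job in; it is judged then, once.
Trained networks look in the newest picture that a camera, given by its name, has taken for a name from the list of things; names that differ only in an ending like _2 or _b are one class to them, and where a whole thing is asked for, a point or a joint stands for the part that bears it (a point fixed in the world has none). Each returns a list of dicts, best first, with "conf" (0 to 1); they miss things now and then, are a little off and sometimes report something else, mostly with a low value. They report only what shows in the picture. A call takes as long as a camera call.
- bot.masks_of(camera, thing): "region" (480x640 bool, what is visible of it).
- bot.spot_point(camera, thing): "location" ([x, y, z] in m, in world coordinates, good to about 4 mm: a listed point, or the origin of a listed thing).
The state is a dict: "time": time; "qpos": joint angles; "joint_vel": joint speeds; "joint_efforts": joint torques, N m; "tcp_pos": TCP position; "ee_rot": TCP orientation; "wrist_force": force on the tool from outside, world axes, zero at the start; "moment": the same for the moment, N m; "grip_width": opening from 0.0 (shut) to 1.0 (fully open); "grip_force": force on a finger pad.
Only numpy, scipy, OpenCV 4.12 (cv2) and the standard library are available. Lean on these libraries where they do the work, as an engineer would, in place of code of your own. Each camera call takes 0.05 s, during which the arm holds its last target. There are 200 camera calls.

TASK

Test the pads of the operating panel: with the gripper shut, sweep the fingertips lightly along the curved row of grey domed pads from the green-lamp end to the red-lamp end, so that every pad is pressed well down in turn, and finish with the fingertips still holding the last pad, beside the red lamp, pressed down. Only touch the panel, gently: do not push it out of place or lift it, do not press pads together that are not neighbours, and leave the bearing lying on it and the things round it alone.

Things in the scene. Friction and masses are not known exactly. Their poses are not given: they have to be found in the camera images.
- panel: Loose flat panel, black housing, aluminium face, 244 x 124 mm, 18 mm thick, 0.9 kg, at any yaw. Origin under its centre; x along its length from green to red lamp, z up. Five grey domed pads on an arc of radius 110 mm, hollow towards +y, centres x, y = (-79, 8), (-43, -16), (0, -25), (43, -16), (79, 8) mm. Lamps, 5 mm high: green (-99, 38), beyond the first pad; red (99, 38), beyond the last.
- pad_1 (a joint): How far the first (at the green lamp) pad is pressed down, in m: 0 at rest, 0.006 at its stop. It is sprung: about 1 N starts it, 3.6 N takes it to the stop, and it comes up again when let go.
- pad_2 (a joint): How far the second pad is pressed down, in m: 0 at rest, 0.006 at its stop. It is sprung: about 1 N starts it, 3.6 N takes it to the stop, and it comes up again when let go.
- pad_3 (a joint): How far the third (middle) pad is pressed down, in m: 0 at rest, 0.006 at its stop. It is sprung: about 1 N starts it, 3.6 N takes it to the stop, and it comes up again when let go.
- pad_4 (a joint): How far the fourth pad is pressed down, in m: 0 at rest, 0.006 at its stop. It is sprung: about 1 N starts it, 3.6 N takes it to the stop, and it comes up again when let go.
- pad_5 (a joint): How far the fifth and last (at the red lamp) pad is pressed down, in m: 0 at rest, 0.006 at its stop. It is sprung: about 1 N starts it, 3.6 N takes it to the stop, and it comes up again when let go.
- pad_1_top (a point): Highest point, at the centre, of the first (at the green lamp) pad: a grey shallow dome 38 mm across, its crown 29 mm above the bench at rest (11 mm above the panel's face, its flanks fall at up to 25 degrees to a rim 4.5 mm above the face). The point goes down with the pad.
- pad_2_top (a point): Highest point, at the centre, of the second pad: a grey shallow dome 38 mm across, its crown 29 mm above the bench at rest (11 mm above the panel's face, its flanks fall at up to 25 degrees to a rim 4.5 mm above the face). The point goes down with the pad.
- pad_3_top (a point): Highest point, at the centre, of the third (middle) pad: a grey shallow dome 38 mm across, its crown 29 mm above the bench at rest (11 mm above the panel's face, its flanks fall at up to 25 degrees to a rim 4.5 mm above the face). The point goes down with the pad.
- pad_4_top (a point): Highest point, at the centre, of the fourth pad: a grey shallow dome 38 mm across, its crown 29 mm above the bench at rest (11 mm above the panel's face, its flanks fall at up to 25 degrees to a rim 4.5 mm above the face). The point goes down with the pad.
- pad_5_top (a point): Highest point, at the centre, of the fifth and last (at the red lamp) pad: a grey shallow dome 38 mm across, its crown 29 mm above the bench at rest (11 mm above the panel's face, its flanks fall at up to 25 degrees to a rim 4.5 mm above the face). The point goes down with the pad.
- bearing: Small loose steel ball bearing, 26 mm across and 8 mm high, lying on the panel in the hollow of the curved row. Origin at the centre of its underside. Leave it where it is.
- tape_roll: Roll of black tape lying flat, 67 mm across, 19 mm high, to the left of the panel. Origin under its centre. Bystander.
- servo: Small black servo with a white horn, standing, 20 x 61 x 43 mm, to the left of the panel. Origin under its centre. Bystander.
- wick_reel: Yellow reel lying flat, 42 mm across, 10 mm high, to the left of the panel. Origin under its centre. Bystander.
- gear: White printed gear wheel lying flat, 37 mm across, 13 mm high, to the left of the panel. Origin under its centre. Bystander.

How it is judged:
On the way, in this order (a step that is already met when the one before it is completed fails the run):
1. the first (at the green lamp) pad is pressed at least 2 mm down (value of joint pad_1 above 0.002 m), for 0.06 s.
2. the second pad is pressed at least 2 mm down (value of joint pad_2 above 0.002 m), for 0.06 s.
3. the third (middle) pad is pressed at least 2 mm down (value of joint pad_3 above 0.002 m), for 0.06 s.
4. the fourth pad is pressed at least 2 mm down (value of joint pad_4 above 0.002 m), for 0.06 s.
5. the fifth and last (at the red lamp) pad is pressed at least 2 mm down (value of joint pad_5 above 0.002 m), for 0.06 s.
At the end, for the whole second after the job is handed in: The fingers hold the last pad (at the red lamp) pressed more than 2 mm down, the other four pads are up (within 1 mm), and the panel lies flat on the bench within 12 mm of where it was (value of joint pad_5 above 0.002 m and value of joint each of pad_1, pad_2, pad_3, pad_4 below 0.001 m and contact force between the fingers and panel above 0.3 N and angle between panel's own z axis and vertical below 0.03 rad and height (world z) of panel below 0.006 m and distance of panel from where it was at the start of the episode below 0.012 m); the arm keeps its last pose, push and grip.
It fails at once if the panel is pressed with more than 20 N (contact force between any of the fingers, the arm and panel above 20 N).
It fails at once if the panel is pushed more than 15 mm or lifted or tipped (distance of panel from where it was at the start of the episode above 0.015 m or distance of any of pad_1_top, pad_5_top from where it was at the start of the episode above 0.02 m or height (world z) of panel above 0.008 m or angle between panel's own z axis and vertical above 0.08 rad).
It fails at once if two pads that are not neighbours are pressed more than 2 mm at once (value of joint each of pad_1, pad_3 above 0.002 m or value of joint each of pad_1, pad_4 above 0.002 m or value of joint each of pad_1, pad_5 above 0.002 m or value of joint each of pad_2, pad_4 above 0.002 m or value of joint each of pad_2, pad_5 above 0.002 m or value of joint each of pad_3, pad_5 above 0.002 m).
It fails at once if the bearing is moved more than 20 mm (distance of bearing from where it was at the start of the episode above 0.02 m).
It fails at once if a bystander is moved more than 15 mm (distance of any of tape_roll, servo, wick_reel, gear from where it was at the start of the episode above 0.015 m).
It also fails if it takes over 40 s, if anything falls off the work surface, if the arm or the gripper's body presses on something with over 40 N, if the wrist force passes 120 N, or if a joint passes its speed limit or range.

## Working session

There is one attempt and no reset: what is moved stays moved. The work goes in short steps, Python scripts to look and compute and a shell command to move; the robot and the scene stay as the last step left them, time stands still between calls to the robot, and variables do not carry over. Pictures are saved under pics/ and viewed, at most 10 in all, crops included, and the job is handed in when it is done.

```bash
mkdir -p pics; python3 - <<'E'
from cell import bot
import cv2,numpy as np
s=bot.state();print(s['time'],s['tcp_pos'],s['ee_rot'],s['grip_width'],bot.tip_extent)
for c in ('top','side'):
    d=bot.camera(c);cv2.imwrite(f'pics/{c}1.png',d['image'][:,:,::-1])
    for n in ['panel','pad_1_top','pad_2_top','pad_3_top','pad_4_top','pad_5_top','bearing','tape_roll','servo','wick_reel','gear']:
        r=bot.spot_point(c,n);print(c,n,[(round(x['conf'],2),np.round(x['location'],4).tolist()) for x in r[:5]])
E
```

```text
0.0 [0.19632781 0.48643172 0.20884987] [[-9.27242726e-01  3.74459994e-01 -7.99517036e-04]
 [ 3.74460772e-01  9.27241787e-01 -1.34119213e-03]
 [ 2.39122806e-04 -1.54299842e-03 -9.99998781e-01]] 0.9995610579890367 0.019
top panel [(0.84, [0.5561, 0.1022, -0.0019])]
top pad_1_top [(0.8, [0.5105, 0.0447, 0.0244])]
top pad_2_top [(0.83, [0.5434, 0.0639, 0.0252])]
top pad_3_top [(0.68, [0.5786, 0.09, 0.0257])]
top pad_4_top [(0.63, [0.5971, 0.13, 0.0283])]
top pad_5_top [(0.68, [0.5965, 0.1762, 0.0319])]
top bearing [(0.6, [0.5764, 0.0902, 0.0257]), (0.5, [0.5401, 0.1315, 0.017])]
top tape_roll [(0.7, [0.3438, 0.3466, 0.0013])]
top servo [(0.71, [0.5366, 0.3362, -0.0013]), (0.17, [0.3447, 0.3485, 0.0014])]
top wick_reel [(0.91, [0.4384, 0.3499, 0.002])]
top gear [(0.53, [0.6329, 0.3333, -0.0005])]
side panel [(0.81, [0.5591, 0.107, 0.0027])]
side pad_1_top [(0.67, [0.5458, 0.0628, 0.0285]), (0.59, [0.5061, 0.0426, 0.0285])]
side pad_2_top [(0.52, [0.5461, 0.0618, 0.0286])]
side pad_3_top [(0.59, [0.5777, 0.0876, 0.0294])]
side pad_4_top [(0.74, [0.596, 0.1274, 0.0309]), (0.39, [0.5962, 0.1724, 0.0275]), (0.3, [0.5816, 0.0904, 0.0264])]
side pad_5_top [(0.77, [0.5966, 0.1706, 0.0275])]
side bearing [(0.41, [0.5391, 0.1373, 0.0182]), (0.33, [0.5957, 0.1719, 0.0268])]
side tape_roll [(0.59, [0.3518, 0.3449, -0.0081])]
side servo [(0.9, [0.5381, 0.3345, -0.0016])]
side wick_reel [(0.58, [0.4385, 0.3459, 0.0036]), (0.55, [0.5052, 0.0435, 0.024])]
side gear [(0.81, [0.6336, 0.3353, 0.0042]), (0.2, [0.5777, 0.0887, 0.0301])]
```

View pics/top1.png

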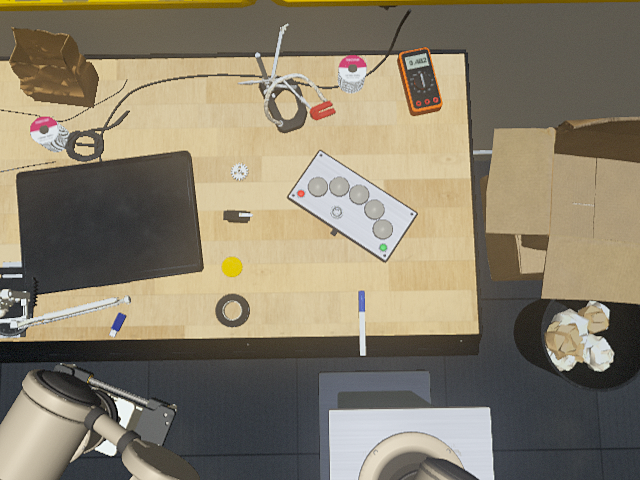

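The top picture shows the panel with the red lamp at (301,193), the green lamp at (383,247), the pad row on the far side and the bearing at (337,212). Pads and bystanders agree with the detections, so I'll fit the panel pose.

```bash
cat > fit.py <<'E'
from cell import bot
import numpy as np
P=np.array([[-79,8],[-43,-16],[0,-25],[43,-16],[79,8]])/1e3
def fit(cams=('top','side')):
    A=[];B=[]
    for c in cams:
        bot.camera(c)
        for i in range(5):
            for r in bot.spot_point(c,f'pad_{i+1}_top')[:1]: A.append(P[i]);B.append(np.array(r['location'])[:2])
    A=np.array(A);B=np.array(B);k=np.ones(len(A),bool)
    for _ in range(4):
        a=A[k].mean(0);b=B[k].mean(0);H=(A[k]-a).T@(B[k]-b)
        th=np.arctan2(H[0,1]-H[1,0],H[0,0]+H[1,1]);R=np.array([[np.cos(th),-np.sin(th)],[np.sin(th),np.cos(th)]])
        e=np.linalg.norm(B-((A-a)@R.T+b),axis=1);k=e<max(.008,np.median(e)*1.5)
    return th,b-R@a,R,e
E
python3 - <<'E'
from fit import *
th,o,R,e=fit();print(np.degrees(th),o,np.round(e*1e3,1))
W=P@R.T+o;print(np.round(W,4));print('steps/25mm',np.round(np.diff(W,axis=0)/.025,2))
s=bot.state();print('bearing local',R.T@(np.array([.5396,.134])-o),'red lamp',R@[.099,.038]+o)
print('to pad1',(W[0]-s['tcp_pos'][:2])/.025)
y=s['ee_rot'][:,1];print('turn units',(np.degrees(th-np.pi/2)-np.degrees(np.arctan2(y[1],y[0])))/5)
# independent check: height segmentation of pads in the top depth map
for c in('top',):
    d=bot.camera(c);K=d['camera_matrix'];T=d['world_from_camera'];v,u=np.mgrid[:480,:640];z=d['z_map']
    X=np.stack([(u-K[0,2])/K[0,0]*z,-(v-K[1,2])/K[1,1]*z,-z,np.ones_like(z)],-1)@T.T
    for w in W:
        m=(np.hypot(X[...,0]-w[0],X[...,1]-w[1])<.019)&(z>0)
        print(c,np.round(X[m][:,:2].mean(0),4),'zmax',np.round(np.percentile(X[m][:,2],98),4))
    m=(np.hypot(X[...,0]-o[0],X[...,1]-o[1])<.15)&(X[...,2]>.012)&(X[...,2]<.04)
    import cv2;pts=X[m][:,:2].astype(np.float32);print(cv2.minAreaRect(pts*1000))
E
```

```text
55.012160161596185 [0.55834269 0.1038637 ] [  0.9   0.6   2.    1.9   2.9   0.7   2.    2.2 269.9   2.4]
[[0.5065 0.0437]
 [0.5468 0.0595]
 [0.5788 0.0895]
 [0.5961 0.1299]
 [0.5971 0.1732]]
steps/25mm [[1.61 0.63]
 [1.28 1.2 ]
 [0.69 1.62]
 [0.04 1.73]]
bearing local [0.01394277 0.03263563] red lamp [0.58397715 0.2067611 ]
to pad1 [ 12.39652974 -17.72438034]
turn units -20.59933444592084
top [0.5057 0.044 ] zmax 0.0318
top [0.546  0.0597] zmax 0.0322
top [0.578  0.0899] zmax 0.0317
top [0.5953 0.1302] zmax 0.0321
top [0.5963 0.1733] zmax 0.0315
((554.204345703125, 107.29034423828125), (244.0012664794922, 134.9603729248047), 55.414085388183594)
```

```bash
python3 -m pendant '[[0.8,-1.1,0,0,0,-1.5,0],[1.8,-2.5,0,0,0,-3,0],[2.8,-4,0,0,0,-4.5,0],[3.8,-5.4,0,0,0,-6,0],[4.8,-6.8,0,0,0,-7.5,0],[5.8,-8.3,0,0,0,-9,0],[6.8,-9.7,0,0,0,-10.5,0],[7.6,-10.9,0,0,0,-12,0]]' 10
python3 -m pendant '[[0.8,-1.1,-0.4,0,0,-1.5,0],[1.6,-2.3,-0.8,0,0,-3,0],[2.4,-3.5,-1.3,0,0,-4.5,0],[3.2,-4.6,-1.8,0,0,-6,0],[4,-5.7,-2.3,0,0,-7.5,0],[4.6,-6.5,-2.8,0,0,-8.6,0],[4.8,-6.8,-3,0,0,-8.6,0],[4.8,-6.8,-3,0,0,-8.6,0]]'
python3 - <<'E'
from fit import *
s=bot.state();print(s['time'],s['tcp_pos'],s['ee_rot'],s['wrist_force'],s['grip_width'],s['qpos'])
import cv2
d=bot.camera('side');cv2.imwrite('pics/side2.png',d['image'][:,:,::-1])
E
```

```text
time: 2.65
tcp_pos: [0.3877, 0.2125, 0.2098]
ee_rot: [[-0.133, 0.991, 0.001], [0.991, 0.133, 0.0], [-0.0, 0.001, -1.0]]
wrist_force: [0.2, 0.6, -0.2]
grip_width: 0.353
grip_force: 0.0
time: 3.45
tcp_pos: [0.5064, 0.0436, 0.1338]
ee_rot: [[0.573, 0.819, -0.002], [0.819, -0.573, 0.0], [-0.001, -0.001, -1.0]]
wrist_force: [0.2, 0.3, 0.0]
grip_width: 0.004
grip_force: 0.0
3.45 [0.506435   0.04362717 0.13376557] [[ 5.73162460e-01  8.19440129e-01 -1.63408967e-03]
 [ 8.19441308e-01 -5.73163095e-01  9.50356111e-05]
 [-8.58723902e-04 -1.39351142e-03 -9.99998660e-01]] [0.17391976 0.25028629 0.03821864] 0.003932008665121326 [-6.49325573e-02  3.88774031e-01  1.68035332e+00 -1.27345503e-05
  1.07410211e+00  5.45434332e-01]
```

View pics/side2.png

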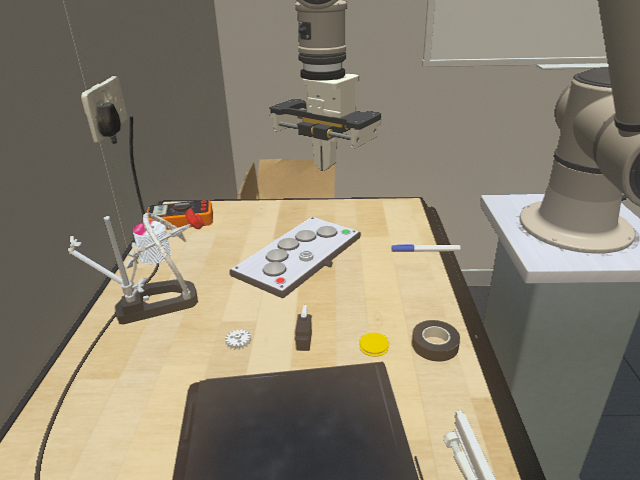

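The side view shows the shut gripper above the first pad (327,231), clear of the bearing (306,256). I'll descend onto pad 1 while reading the force.

```bash
python3 -m pendant '[[0,0,-0.8,0,0,0,0],[0,0,-1.8,0,0,0,0],[0,0,-2.6,0,0,0,0],[0,0,-3,0,0,0,0],[0,0,-3.2,0,0,0,0],[0,0,-3.3,0,0,0,0],[0,0,-3.3,0,0,0,0]]'
python3 -m pendant '[[0,0,-0.06,0,0,0,0],[0,0,-0.12,0,0,0,0],[0,0,-0.12,0,0,0,0]]'
python3 -m pendant '[[0,0,-0.05,0,0,0,0],[0,0,-0.1,0,0,0,0],[0,0,-0.1,0,0,0,0]]'
```

```text
time: 4.2
tcp_pos: [0.5069, 0.0446, 0.0526]
ee_rot: [[0.573, 0.82, 0.001], [0.82, -0.573, -0.0], [0.001, 0.001, -1.0]]
wrist_force: [-0.3, -0.3, 0.4]
grip_width: 0.002
grip_force: 0.0
time: 4.5
tcp_pos: [0.5066, 0.0443, 0.0492]
ee_rot: [[0.573, 0.819, 0.0], [0.819, -0.573, -0.0], [0.0, 0.0, -1.0]]
wrist_force: [-0.1, 0.4, 0.0]
grip_width: 0.006
grip_force: 0.0
time: 4.8
tcp_pos: [0.5065, 0.0443, 0.0464]
ee_rot: [[0.573, 0.819, -0.0], [0.819, -0.573, -0.0], [-0.0, -0.0, -1.0]]
wrist_force: [0.2, 0.1, 0.1]
grip_width: 0.0
grip_force: 0.0
```

```bash
python3 -m pendant '[[0,0,-0.05,0,0,0,0],[0,0,-0.05,0,0,0,0]]'
python3 -m pendant '[[0,0,-0.05,0,0,0,0],[0,0,-0.05,0,0,0,0]]'
```

```text
time: 5.0
tcp_pos: [0.5065, 0.0443, 0.0451]
ee_rot: [[0.573, 0.819, -0.0], [0.819, -0.573, -0.0], [-0.0, -0.0, -1.0]]
wrist_force: [0.3, 0.4, 0.0]
grip_width: 0.005
grip_force: 0.0
time: 5.2
tcp_pos: [0.5065, 0.0444, 0.0439]
ee_rot: [[0.573, 0.819, -0.0], [0.819, -0.573, -0.0], [-0.0, -0.0, -1.0]]
wrist_force: [0.3, 0.8, 0.2]
grip_width: 0.004
grip_force: 0.0
```

No contact force yet at a nominal tip height of 25 mm, so I'll look before going lower.

```bash
python3 - <<'E'
from cell import bot
import cv2,numpy as np
a=bot.camera('side')['image'][190:310,220:380,::-1];b=bot.camera('wrist')['image'][:,:,::-1]
a=cv2.resize(a,(640,480),interpolation=cv2.INTER_CUBIC);cv2.imwrite('pics/c3.png',cv2.resize(np.hstack([a,b]),(800,300)))
E
```

```text
(no output)
```

View pics/c3.png

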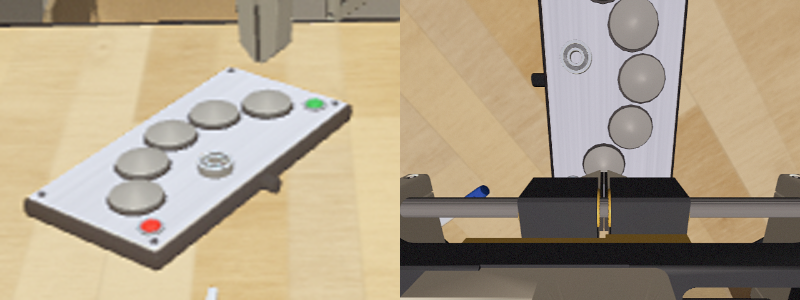

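```bash
python3 - <<'E'
from fit import *
s=bot.state();print(s['time'],s['tcp_pos'],s['qpos'],s['wrist_force'])
for c in('side','top'):
    d=bot.camera(c);K=d['camera_matrix'];T=np.linalg.inv(d['world_from_camera'])
    def px(p):
        q=T@np.append(p,1);return np.round([K[0,0]*q[0]/-q[2]+K[0,2],K[1,1]*-q[1]/-q[2]+K[1,2],-q[2]],3)
    t=s['tcp_pos']+.019*s['ee_rot'][:,2];print(c,'tip',px(t),'pad1',px([.5065,.0437,.029]), 'tip 30 higher',px(t+[0,0,.03]))
    if c=='side': print('depth near seen tip',np.round(d['z_map'][206:236:2,325],3))
d=bot.camera('wrist');K=d['camera_matrix'];M=d['mount'];print(M.round(3))
z=d['z_map'];Tw=np.eye(4);Tw[:3,:3]=s['ee_rot'];Tw[:3,3]=s['tcp_pos']
v,u=np.mgrid[:480,:640];X=np.stack([(u-K[0,2])/K[0,0]*z,-(v-K[1,2])/K[1,1]*z,-z,np.ones_like(z)],-1)@(Tw@M).T
for n in range(5):
    r=bot.spot_point('wrist',f'pad_{n+1}_top');print(n+1,[(round(x['conf'],2),np.round(x['location'],4).tolist()) for x in r[:3]])
for uv in [(370,120),(386,40),(340,300),(420,100),(490,60)]: pass
print('wrist panel pts',[X[r,c,:3].round(4).tolist() for c,r in [(290,200),(327,250),(275,240),(370,60),(530,200)]])
E
```

```text
5.3 [0.50656488 0.04434578 0.04400762] [-6.34659883e-02  5.11449412e-01  1.77846256e+00 -6.12040765e-05
  8.51678202e-01  5.47250452e-01] [-0.83244559 -0.50703291 -0.41285684]
side tip [327.035 228.944   0.967] pad1 [327.027 226.997   0.966] tip 30 higher [326.701 215.322   0.953]
depth near seen tip [0.93  0.934 0.932 0.934 0.936 1.069 1.058 1.051 1.007 1.    0.973 0.965
 0.957 0.956 0.953]
top tip [382.245 228.38    1.232] pad1 [382.776 228.086   1.229] tip 30 higher [383.849 225.92    1.203]
[[ 0.     0.961  0.277  0.076]
 [ 1.    -0.    -0.    -0.   ]
 [-0.     0.277 -0.961 -0.176]
 [ 0.     0.     0.     1.   ]]
1 [(0.64, [0.5584, 0.1031, -0.0033]), (0.62, [0.5051, 0.0392, 0.0302])]
2 [(0.74, [0.5464, 0.0637, 0.0257])]
3 [(0.83, [0.5779, 0.0926, 0.0268])]
4 [(0.6, [0.5903, 0.1278, 0.0285]), (0.23, [0.541, 0.1345, 0.0201])]
5 [(0.24, [0.5062, 0.0415, 0.0326])]
wrist panel pts [[0.5117, 0.0886, 0.0185], [0.5134, 0.0536, 0.0272], [0.4898, 0.0742, 0.0183], [0.5881, 0.1232, 0.027], [0.6326, -0.0001, 0.0001]]
```

```bash
python3 - <<'E'
from fit import *
s=bot.state();d=bot.camera('side');K=d['camera_matrix'];z=d['z_map'];v,u=np.mgrid[:480,:640]
X=(np.stack([(u-K[0,2])/K[0,0]*z,-(v-K[1,2])/K[1,1]*z,-z,np.ones_like(z)],-1)@d['world_from_camera'].T)[...,:3]
for r in (205,209,211,213,214,215,216,217,220,224,228,230): print(r,X[r,318:334:3].round(3).tolist())
m=np.hypot(X[...,0]-s['tcp_pos'][0],X[...,1]-s['tcp_pos'][1])<.05
m&=(X[...,2]>.031)
print('lowest finger pts',np.sort(X[m][:,2])[:12].round(4))
m2=m&(X[...,2]<.09); print(X[m2].min(0),X[m2].max(0)); print(s['grip_width'],bot.tip_extent)
E
```

```text
205 [[0.522, 0.05, 0.08], [0.517, 0.051, 0.081], [0.511, 0.054, 0.082], [0.505, 0.06, 0.085], [0.5, 0.065, 0.087], [0.494, 0.053, 0.081]]
209 [[0.523, 0.047, 0.07], [0.517, 0.053, 0.073], [0.511, 0.058, 0.076], [0.505, 0.06, 0.077], [0.5, 0.064, 0.078], [0.495, -0.093, -0.0]]
211 [[0.528, -0.08, 0.002], [0.517, 0.053, 0.069], [0.511, 0.055, 0.07], [0.505, 0.06, 0.072], [0.502, -0.081, 0.001], [0.495, -0.082, 0.0]]
213 [[0.528, -0.072, 0.001], [0.517, 0.052, 0.064], [0.511, 0.055, 0.066], [0.508, -0.075, -0.001], [0.502, -0.073, -0.0], [0.495, -0.073, 0.0]]
214 [[0.528, -0.068, 0.0], [0.517, 0.052, 0.062], [0.511, 0.054, 0.063], [0.508, -0.066, 0.001], [0.502, -0.067, 0.001], [0.495, -0.066, 0.001]]
215 [[0.528, -0.063, 0.001], [0.521, -0.064, 0.0], [0.515, -0.061, 0.001], [0.508, -0.061, 0.001], [0.502, -0.062, 0.001], [0.495, -0.06, 0.001]]
216 [[0.528, -0.059, 0.0], [0.521, -0.058, 0.001], [0.514, -0.056, 0.001], [0.508, -0.057, 0.001], [0.502, -0.057, 0.001], [0.495, -0.056, 0.001]]
217 [[0.527, -0.053, 0.001], [0.521, -0.051, 0.002], [0.514, -0.052, 0.001], [0.508, -0.053, 0.001], [0.502, -0.053, 0.001], [0.495, -0.052, 0.001]]
220 [[0.526, -0.007, 0.018], [0.52, -0.005, 0.019], [0.514, -0.037, 0.002], [0.508, -0.04, 0.0], [0.501, -0.038, 0.001], [0.495, -0.038, 0.001]]
224 [[0.525, 0.011, 0.018], [0.519, 0.01, 0.018], [0.513, 0.013, 0.019], [0.507, 0.015, 0.02], [0.501, 0.013, 0.019], [0.495, 0.013, 0.019]]
228 [[0.525, 0.035, 0.022], [0.518, 0.043, 0.027], [0.512, 0.047, 0.029], [0.506, 0.049, 0.03], [0.501, 0.045, 0.027], [0.495, 0.043, 0.026]]
230 [[0.524, 0.048, 0.025], [0.518, 0.05, 0.026], [0.512, 0.054, 0.028], [0.507, 0.053, 0.027], [0.501, 0.052, 0.027], [0.495, 0.049, 0.025]]
lowest finger pts [0.06   0.0618 0.062  0.0627 0.0643 0.0644 0.0646 0.0647 0.0651 0.0652
 0.0657 0.0657]
[0.48824331 0.04195674 0.05995641] [0.52840747 0.06473386 0.08991813]
0.010800139726340379 0.019
```

The picture and depth map show that the shut fingertips are really about 60 mm above the bench. That is about 16 mm behind the reported TCP, not 19 mm ahead of it, while the lateral alignment over pad 1 is right. I'll trust the image and go down about 31 mm more, feeling for contact.

```bash
python3 -m pendant '[[0,0,-0.3,0,0,0,0],[0,0,-0.6,0,0,0,0],[0,0,-0.8,0,0,0,0],[0,0,-0.9,0,0,0,0],[0,0,-0.9,0,0,0,0]]'
python3 - <<'E'
from fit import *
s=bot.state();d=bot.camera('side');K=d['camera_matrix'];z=d['z_map'];v,u=np.mgrid[:480,:640]
X=(np.stack([(u-K[0,2])/K[0,0]*z,-(v-K[1,2])/K[1,1]*z,-z,np.ones_like(z)],-1)@d['world_from_camera'].T)[...,:3]
print(s['tcp_pos'],s['wrist_force'])
for r in range(214,236): print(r,X[r,318:334:3,2].round(3).tolist())
import cv2
cv2.imwrite('pics/c4.png',cv2.resize(d['image'][190:310,220:380,::-1],(640,480),interpolation=cv2.INTER_CUBIC))
E
```

```text
time: 6.25
tcp_pos: [0.5062, 0.0443, 0.021]
ee_rot: [[0.573, 0.819, -0.001], [0.819, -0.573, 0.0], [-0.001, -0.001, -1.0]]
wrist_force: [0.6, -0.5, 0.6]
grip_width: 0.007
grip_force: 0.0
[0.50622504 0.04432435 0.02095481] [ 0.58886206 -0.46052781  0.62240237]
214 [0.06, 0.493, 0.064, 0.068, 0.068, 0.064]
215 [0.057, 0.06, 0.061, 0.064, 0.065, 0.062]
216 [0.055, 0.058, 0.06, 0.062, 0.063, 0.058]
217 [0.052, 0.055, 0.056, 0.06, 0.061, 0.056]
218 [0.052, 0.052, 0.056, 0.059, 0.058, 0.053]
219 [0.05, 0.051, 0.053, 0.054, 0.056, 0.053]
220 [0.045, 0.049, 0.051, 0.054, 0.055, -0.0]
221 [0.019, 0.046, 0.048, 0.051, 0.051, 0.002]
222 [0.019, 0.045, 0.047, 0.049, 0.019, 0.002]
223 [0.021, 0.042, 0.045, 0.047, 0.019, 0.018]
224 [0.019, 0.04, 0.042, 0.018, 0.019, 0.02]
225 [0.019, 0.018, 0.039, 0.02, 0.02, 0.018]
226 [0.02, 0.02, 0.027, 0.029, 0.024, 0.017]
227 [0.017, 0.024, 0.029, 0.029, 0.028, 0.024]
228 [0.024, 0.027, 0.028, 0.03, 0.026, 0.024]
229 [0.024, 0.028, 0.028, 0.029, 0.028, 0.025]
230 [0.024, 0.025, 0.028, 0.026, 0.027, 0.025]
231 [0.025, 0.027, 0.027, 0.026, 0.025, 0.023]
232 [0.023, 0.024, 0.026, 0.025, 0.024, 0.024]
233 [0.023, 0.024, 0.025, 0.023, 0.023, 0.022]
234 [0.021, 0.023, 0.023, 0.024, 0.023, 0.021]
235 [0.018, 0.021, 0.022, 0.022, 0.022, 0.019]
```

View pics/c4.png

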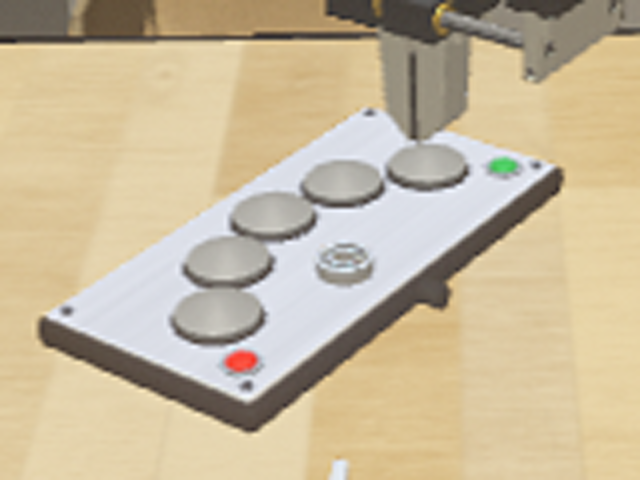

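```bash
python3 -m pendant '[[0,0,-0.1,0,0,0,0],[0,0,-0.2,0,0,0,0],[0,0,-0.2,0,0,0,0]]'
python3 -m pendant '[[0,0,-0.05,0,0,0,0],[0,0,-0.1,0,0,0,0],[0,0,-0.1,0,0,0,0]]' | sed -n '1,2p;4p'
python3 -m pendant '[[0,0,-0.05,0,0,0,0],[0,0,-0.05,0,0,0,0]]' | sed -n '1,2p;4p'
```

```text
time: 6.6
tcp_pos: [0.5064, 0.0444, 0.0163]
ee_rot: [[0.573, 0.819, -0.0], [0.819, -0.573, -0.0], [-0.0, -0.0, -1.0]]
wrist_force: [-0.3, -0.7, 0.5]
grip_width: 0.007
grip_force: 0.0
time: 6.9
tcp_pos: [0.5065, 0.0443, 0.0139]
wrist_force: [-0.1, 1.0, 0.3]
time: 7.1
tcp_pos: [0.5065, 0.0443, 0.0127]
wrist_force: [-0.2, -0.3, -0.1]
```

```bash
python3 -m pendant '[[0,0,-0.05,0,0,0,0],[0,0,-0.05,0,0,0,0],[0,0,-0.05,0,0,0,0]]' | sed -n '1,2p;4p'
python3 -m pendant '[[0,0,-0.05,0,0,0,0],[0,0,-0.05,0,0,0,0],[0,0,-0.05,0,0,0,0]]' | sed -n '1,2p;4p'
python3 - <<'E'
from fit import *
s=bot.state();d=bot.camera('side');K=d['camera_matrix'];z=d['z_map'];v,u=np.mgrid[:480,:640]
X=(np.stack([(u-K[0,2])/K[0,0]*z,-(v-K[1,2])/K[1,1]*z,-z,np.ones_like(z)],-1)@d['world_from_camera'].T)[...,:3]
print(s['tcp_pos'],s['wrist_force'])
for r in range(221,236): print(r,X[r,318:334:2,2].round(3).tolist())
E
```

```text
time: 7.4
tcp_pos: [0.5067, 0.0443, 0.0116]
wrist_force: [0.9, 0.5, 0.2]
time: 7.7
tcp_pos: [0.5067, 0.0443, 0.0103]
wrist_force: [-0.3, 0.2, 2.0]
[0.50666379 0.04432613 0.01034861] [-0.2851834   0.16576324  2.02260758]
221 [0.045, 0.046, 0.047, 0.049, 0.049, 0.051, 0.053, 0.049]
222 [0.043, 0.045, 0.044, 0.047, 0.048, 0.051, 0.051, 0.048]
223 [0.041, 0.04, 0.042, 0.044, 0.046, 0.047, 0.049, 0.046]
224 [0.039, 0.04, 0.041, 0.042, 0.044, 0.046, 0.045, 0.043]
225 [0.037, 0.038, 0.037, 0.039, 0.042, 0.042, 0.042, 0.032]
226 [0.018, 0.034, 0.034, 0.037, 0.041, 0.039, 0.042, 0.019]
227 [0.018, 0.032, 0.033, 0.034, 0.038, 0.039, 0.026, 0.022]
228 [0.02, 0.03, 0.031, 0.034, 0.036, 0.028, 0.028, 0.024]
229 [0.021, 0.024, 0.029, 0.031, 0.034, 0.027, 0.026, 0.026]
230 [0.023, 0.025, 0.026, 0.029, 0.028, 0.027, 0.027, 0.024]
231 [0.023, 0.024, 0.024, 0.025, 0.025, 0.027, 0.025, 0.025]
232 [0.021, 0.023, 0.024, 0.027, 0.027, 0.025, 0.023, 0.025]
233 [0.021, 0.021, 0.023, 0.025, 0.024, 0.022, 0.024, 0.022]
234 [0.02, 0.021, 0.022, 0.024, 0.022, 0.023, 0.023, 0.021]
235 [0.019, 0.02, 0.022, 0.022, 0.022, 0.021, 0.021, 0.02]
```

Contact: about 2 N at TCP z 10.3 mm, so the crown is touched near 12.3 mm. I'll press on to about 4 mm.

```bash
python3 -m pendant '[[0,0,-0.04,0,0,0,0],[0,0,-0.08,0,0,0,0],[0,0,-0.08,0,0,0,0]]' | sed -n '1,2p;4p'
python3 -m pendant '[[0,0,0,0,0,0,0]]' | sed -n '1,2p;4p'
python3 -m pendant '[[0,0,0,0,0,0,0]]' | sed -n '1,2p;4p'
```

```text
time: 8.05
tcp_pos: [0.5067, 0.0443, 0.0082]
wrist_force: [0.5, -0.7, 2.2]
time: 8.15
tcp_pos: [0.5067, 0.0443, 0.0083]
wrist_force: [0.0, -0.7, 2.2]
time: 8.25
tcp_pos: [0.5067, 0.0443, 0.0084]
wrist_force: [0.7, 0.1, 2.6]
```

```bash
python3 -m pendant '[[0,0,-0.05,0,0,0,0],[0,0,-0.05,0,0,0,0],[0,0,-0.05,0,0,0,0]]' | sed -n '1,2p;4p'
python3 -m pendant '[[0.27,0.1,0.04,0,0,0,0],[0.54,0.2,0.1,0,0,0,0],[0.8,0.32,0.13,0,0,0,0],[1.07,0.43,0.13,0,0,0,0],[1.34,0.53,0.07,0,0,0,0],[1.6,0.63,0,0,0,0,0],[1.6,0.63,0,0,0,0,0],[1.6,0.63,0,0,0,0,0]]'  | sed -n '1,2p;4p'
python3 -m pendant '[[0,0,0,0,0,0,0]]' | sed -n '1,2p;4p'
python3 - <<'E'
from fit import *
import cv2
th,o,R,e=fit(('top','side'));print(np.degrees(th),o,np.round(e*1e3,1));print(np.round(P@R.T+o,4))
d=bot.camera('side');cv2.imwrite('pics/c5.png',cv2.resize(d['image'][190:310,220:380,::-1],(640,480),interpolation=cv2.INTER_CUBIC))
E
```

```text
time: 8.55
tcp_pos: [0.5067, 0.0443, 0.0071]
wrist_force: [1.1, 0.3, 2.3]
time: 9.35
tcp_pos: [0.5475, 0.0603, 0.0072]
wrist_force: [1.5, 1.6, 2.8]
time: 9.45
tcp_pos: [0.5472, 0.0601, 0.0074]
wrist_force: [1.3, 0.6, 2.4]
54.88900520468048 [0.55755757 0.10460155] [  1.4   1.3   4.7   1.1   2.    2.2 165.9]
[[0.5056 0.0446]
 [0.5459 0.0602]
 [0.578  0.0902]
 [0.5954 0.1306]
 [0.5965 0.1738]]
```

View pics/c5.png

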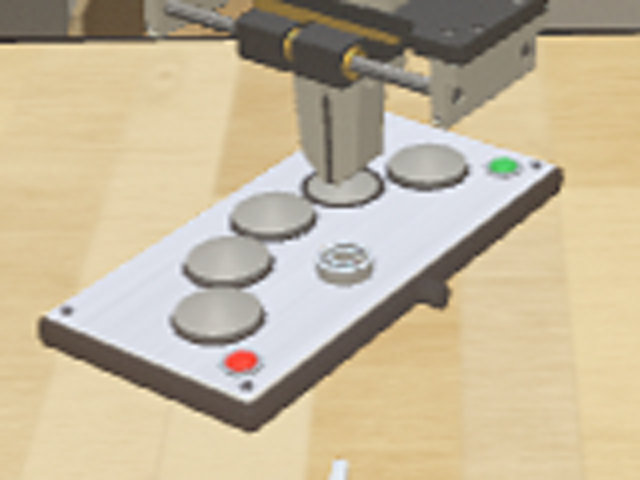

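Pad 2 (342,187) is visibly pressed, pad 1 is up again, and the panel and bearing haven't moved. I'll sweep on to pads 3 and 4.

```bash
python3 -m pendant '[[0.22,0.2,0.04,0,0,0,0],[0.45,0.39,0.1,0,0,0,0],[0.66,0.58,0.13,0,0,0,0],[0.87,0.79,0.13,0,0,0,0],[1.08,1,0.07,0,0,0,0],[1.27,1.2,0,0,0,0,0],[1.27,1.2,0,0,0,0,0],[1.27,1.2,0,0,0,0,0]]'  | sed -n '1,2p;4p'
python3 -m pendant '[[0,0,0,0,0,0,0]]' | sed -n '1,2p;4p'
python3 - <<'E'
from fit import *
import cv2
d=bot.camera('side');cv2.imwrite('pics/c6.png',cv2.resize(d['image'][190:310,220:380,::-1],(640,480),interpolation=cv2.INTER_CUBIC))
E
```

```text
time: 10.9
tcp_pos: [0.5789, 0.0906, 0.0072]
wrist_force: [0.4, 2.2, 2.1]
time: 11.0
tcp_pos: [0.5787, 0.0903, 0.0073]
wrist_force: [0.8, 1.5, 2.7]
```

View pics/c6.png

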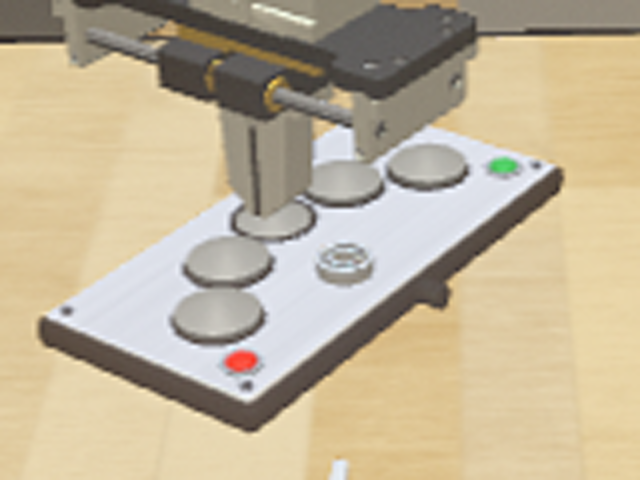

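Pad 3 (274,219) is down, pads 1 and 2 are up, and nothing else has moved. Next come pads 4 and 5.

```bash
python3 -m pendant '[[0.13,0.26,0.04,0,0,0,0],[0.26,0.53,0.1,0,0,0,0],[0.38,0.8,0.13,0,0,0,0],[0.49,1.08,0.13,0,0,0,0],[0.6,1.35,0.06,0,0,0,0],[0.69,1.62,-0.02,0,0,0,0],[0.69,1.62,-0.02,0,0,0,0],[0.69,1.62,-0.02,0,0,0,0]]'  | sed -n '1,2p;4p'
python3 -m pendant '[[0,0,0,0,0,0,0],[0,0,0,0,0,0,0]]' | sed -n '1,2p;4p'
python3 - <<'E'
from fit import *
import cv2
d=bot.camera('side');cv2.imwrite('pics/c7.png',cv2.resize(d['image'][190:310,220:380,::-1],(640,480),interpolation=cv2.INTER_CUBIC))
E
```

```text
time: 11.85
tcp_pos: [0.5959, 0.1314, 0.0067]
wrist_force: [1.0, 1.8, 2.9]
time: 12.05
tcp_pos: [0.5957, 0.1307, 0.0067]
wrist_force: [0.4, 2.2, 3.1]
```

View pics/c7.png

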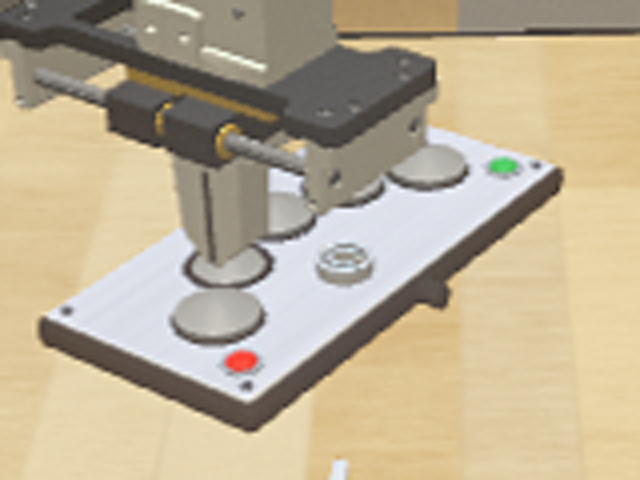

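Pad 4 (228,266) is down. On to pad 5, where I'll hold.

```bash
python3 -m pendant '[[0.03,0.28,0.04,0,0,0,0],[0.06,0.58,0.1,0,0,0,0],[0.08,0.88,0.13,0,0,0,0],[0.08,1.18,0.13,0,0,0,0],[0.06,1.48,0.06,0,0,0,0],[0.04,1.77,0,0,0,0,0],[0.04,1.77,0,0,0,0,0],[0.04,1.77,0,0,0,0,0]]'  | sed -n '1,2p;4p'
python3 -m pendant '[[0,0,0,0,0,0,0],[0,0,0,0,0,0,0],[0,0,0,0,0,0,0]]' | sed -n '1,2p;4p'
python3 - <<'E'
from fit import *
import cv2
d=bot.camera('side');cv2.imwrite('pics/c8.png',cv2.resize(d['image'][190:310,220:380,::-1],(640,480),interpolation=cv2.INTER_CUBIC))
for c in('top','side'):
    if c=='top': bot.camera(c)
    print([(c,n,np.round(r['location'],4).tolist()) for n in('panel','bearing') for r in bot.spot_point(c,n)[:2]])
E
```

```text
time: 12.9
tcp_pos: [0.5965, 0.1757, 0.0066]
wrist_force: [0.5, 1.6, 2.8]
time: 13.2
tcp_pos: [0.5966, 0.1748, 0.0066]
wrist_force: [-0.8, 2.5, 3.0]
[]
[('side', 'panel', [0.558, 0.1044, 0.0015]), ('side', 'bearing', [0.5378, 0.1372, 0.0231])]
```

View pics/c8.png

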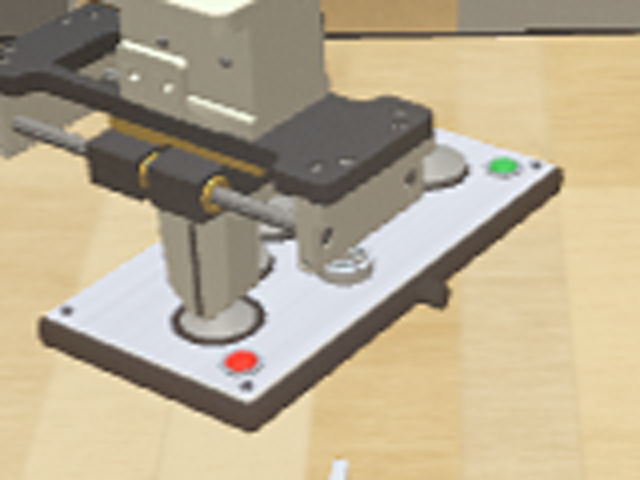

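Pad 5 (218,322) is held down with about 3 N, and the panel corners and bearing are where they started, so I'm handing in.

```bash
python3 -c "
from cell import bot
print(bot.job_done())"
```

```text
the job is handed in; nothing more can be done
None
```

I pressed all five pads in order from the green lamp to the red, with a slight lift between pads, and handed in with the last pad held down at about 3 N; the panel and bearing stayed in place, and no verdict came back.

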